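# Clamp a small cheese in the portioning stand

### The job

Lift the small block of cheese out of its white mould, stand it upright in the pocket of the portioning stand (lengthwise between the two low guides) and let go of it. Then push the stand's sprung arm in, past its ratchet click and on towards its stop, so that its pad presses the cheese against the end stop, and finish while still holding the arm pushed in beyond the click: do not let it spring back onto the pawl. Leave everything else on the table where it stands.

Things in the scene. Friction and masses are not known exactly. Their poses are not given: they have to be found in the camera images.
- cheese_mid (a point): Small rectangular block of pale cheese, 80 mm long (its x), 50 mm wide (its y), 60 mm high (its z), about 0.25 kg; this point is its centre, half-way up. It starts upright in the cavity of the mould, its top 39 mm above the mould's rim: take it by its long sides (50 mm apart), above the rim.
- mould: Fixed white plastic mould, open on top: a rectangular cavity 86 mm (its x) by 56 mm (its y), 21 mm deep, in a body 104 x 74 mm whose rim is 30 mm above the table; a thin foot of 130 x 100 mm around it. Origin: centre of its underside, on the table.
- pocket (a point): Point on the stand's board (12 mm above the table) where the middle of the cheese's underside is when the cheese touches the end stop. x runs along the stand, the way the arm is pushed; z up. End stop face at x = +40 mm; guides' inner faces at y = +-30 mm, from x = -55 to +40 mm. The cheese may be set down up to 20 mm short of the end stop; the pad then slides it home.
- stand: Fixed wooden portioning stand: board 320 x 130 mm, 12 mm thick. At its +x end the pocket: steel end stop plate 100 mm wide, standing 50 mm above the board, and two low steel guide strips 60 mm apart, 14 mm above the board; its -x side is open. At the -x end the sprung arm. Origin on the table, 75 mm before the pocket point; same axes.
- paddle_top (a point): Centre of the top edge of the upright aluminium paddle at the sprung arm's -x end, to push on: 10 mm thick along x, 50 mm wide, top 90 mm above the table. Moves with the arm (at rest 190 mm before the pocket point in x). Its flat rear face, 5 mm behind this point, is free above 30 mm height (push on its upper 30 mm); in front of it 47 mm are free above 30 mm height.
- pad_face (a point): Centre of the front face of the black rubber pad on the arm (44 mm wide, 36 mm high, centre 42 mm above the table); at rest it is 96 mm before the pocket point in x (56 mm before the near end of a cheese that is home). The pad gives way on its own spring, about 0.4 N per mm, up to 24 mm.
- press_arm (a joint): Travel of the sprung arm, m: 0 at rest, grows as it is pushed along +x to its hard stop at 0.078. Return spring 2.5 N at rest, 7 N at the stop; from about 0.056 the pad presses the cheese too: about 17 N in all at the stop. A pawl clicks in at about 0.060 (a few N extra just before); let go, the arm rests on the pawl at about 0.060. Held beyond the click: above 0.066.
- pad: The rubber pad as a body (its origin is the stand's, carried along by the arm).
- honey_jar: Bystander: amber glass jar, 56 mm across, 75 mm high; origin under its centre.
- tasting_dish: Bystander: white bowl, 72 mm across, 30 mm high; origin under its centre.
- card_stand: Bystander: blank black card on a small wooden foot, 60 mm wide, 57 mm high; origin under its centre.
- cheese_knife: Bystander: flat cheese spatula, 240 mm long, lying.
- wedge: Bystander: larger piece of cheese with a rind end, 104 x 55 mm, 55 mm high; origin under its centre.
- pepper_mill: Bystander: dark wooden mill, 52 mm across, 130 mm high; origin under its centre.
- tin_cup: Bystander: steel cup, 72 mm across, 80 mm high; origin under its centre.
Not all that is in view belongs to the job. What is shaped like the part that bears cheese_mid but purple or turquoise is not meant.

How it is judged (in metres and radians):
On the way, in this order (a step that is already met when the one before it is completed fails the run):
1. the cheese is lifted clear of the mould, gripped (height (world z) of cheese_mid above 0.075 m and contact force between the fingers and cheese above 1 N), for 0.1 s.
2. the cheese stands upright in the pocket between the guides, let go, the arm not yet pushed in (y of cheese_mid in the frame of pocket between -0.009 and 0.009 m and z of cheese_mid in the frame of pocket between 0.024 and 0.036 m and angle between the x axis of cheese_mid and the x axis of pocket, either way round below 0.15 rad and angle between cheese_mid's own z axis and vertical below 0.12 rad and x of cheese_mid in the frame of pocket between -0.03 and 0.006 m and contact force between the fingers and cheese below 0.2 N and linear speed of cheese below 0.02 m/s and value of joint press_arm below 0.02 m), for 0.2 s.
At the end, for the whole second after the job is handed in: Robot holds the arm beyond its click (joint over 0.066 m, pressing over 3 N); pad presses the cheese over 3 N; cheese upright (0.12 rad) in the pocket, within 6 mm of home along and 9 mm across, aligned within 0.15 rad, not touched by the fingers (y of cheese_mid in the frame of pocket between -0.009 and 0.009 m and z of cheese_mid in the frame of pocket between 0.024 and 0.036 m and angle between the x axis of cheese_mid and the x axis of pocket, either way round below 0.15 rad and angle between cheese_mid's own z axis and vertical below 0.12 rad and x of cheese_mid in the frame of pocket between -0.006 and 0.006 m and value of joint press_arm above 0.066 m and contact force between pad and cheese above 3 N and contact force between any of the fingers, the arm and press_arm above 3 N and contact force between the fingers and cheese below 0.2 N and linear speed of cheese below 0.02 m/s); the arm keeps its last pose, push and grip.
It fails at once if anything else on the table is moved by more than 30 mm (distance of any of honey_jar, tasting_dish, card_stand, cheese_knife, wedge, pepper_mill, tin_cup from where it was at the start of the episode above 0.03 m).
It also fails if it takes over 48 s, if anything falls off the work surface, if the arm or the gripper's body presses on something with over 40 N, if the wrist force passes 120 N, or if a joint passes its speed limit or range.

### The arm

A 7-joint arm with a two-finger parallel gripper is mounted at the origin on the work surface. World frame = base frame: x ahead of the robot, y to its left, z up, the work surface at z = 0. Lengths are in m, angles in degrees, forces in N, time in s.
With the tool pointing down it reaches from about 0.4 to 0.9 m from the base axis. Payload 5.6 kg.
Tool frame: the origin (TCP) lies on the centre line of the jaws, within the pads' length; the fingertips stand 25 mm ahead of it and the grasp point (between the pads) lies 6 mm ahead of it (tips_ahead is the distance from the TCP to the fingertips, in m); z points along the fingers, x is the direction in which the jaws open and shut, and the axes are right-handed (so a half turn about z gives the same grasp; the last joint's range is limited). The gripper opens to 92 mm and grips with 3 to 60 N. Pads are 20 mm wide; open, the fingers measure 128 mm over their backs; the gripper's body (75 mm by 189 mm) begins 69 mm behind the grasp point.
Start: joints at [-70.875, 26.786, -0.665, 91.828, 0.344, 61.387, -3.226], TCP at [0.239, 0.604, 0.21] pointing down, gripper open.
Joint ranges: [-144.91, 144.91], [-17.63, 115.5], [-89.93, 88.59], [15.96, 139.68], [-74.01, 254.01], [8.47, 105.57], [-167.45, 167.45]. Speed limits (degrees/s): [147.25, 147.25, 180, 180, 180, 180, 180].

### API

Orientations are given as a 3x3 rotation matrix whose columns are the frame's x, y, z axes.
In Python, from cell import observe, grab_frame, camera_model, hand_in, tips_ahead gives the robot as it stands. The module is installed in compiled form; this text tells all that it offers.
- The arm moves only by the tool send_rows, never from a script. Its argument "moves" is a list of rows, each a list of 7 numbers: the shift along the tool's x, y, z in units of 20 cm (1.0 is 20 cm), then the turn, a rotation vector about the tool's x, y, z in units of 4 degrees (1.0 is 4 degrees), then the gripper's target within -1 to 1 (fully open at 1, half-way at 0, shut at -1). A call has 1 to 10 rows; each row shifts and turns the pose as measured when the row begins, along the tool's axes as they then stand; what a row does not reach is not made up. A row lasts 1/10 s, in which the tool goes at most 50 mm and 8.59 degrees, less where a joint would pass 70% of its speed; a pose out of reach is approached as far as the arm can. A call with a number of a shift or a turn outside -1 to 1 is refused whole. A call with a gripper value outside its range is refused whole. The fingers move at their own pace and stop on an object; "newtons" is the grip in N (left out, the last holds). Time passes only in rows, so rows that do not move let the fingers close. It gives the time, the measured TCP pose, the force and the opening at its end, in the units of the state.
- observe(): the state, without advancing time (a new reading comes with each control period).
- grab_frame(name): name is "scene" or "top" or "wrist"; returns the picture (480x640x3 uint8, blue, green, red); there is no depth.
- camera_model(name): a dict with "fx", "fy", "cx", "cy" (pixels), "T" (4x4, takes a point from camera to world coordinates). Camera axes: x right, y down, z forward; pixel columns grow to the right and rows downward; lengths in m; the calibration is good to about 2 mm. The wrist camera is an equidistant fisheye: a pixel r from the principal point sees the ray r / f radians off the axis. A picture is of the moment at which its call begins: read the wrist's pose just before it. camera_model takes no time and is no camera call; for the wrist camera it gives the pose at the moment of the call.
- hand_in(): hands the job in, once; it reports no verdict.
The state is a dict: "time": time; "joints": joint angles; "qd": joint speeds; "tau": joint torques, N m; "position": TCP position; "eef_rot": TCP orientation; "wrist_force": force on the tool from outside, world axes, zero at the start; "torque": the same for the moment, N m; "finger_gap": finger opening in m.
Only numpy, scipy, OpenCV 4.12 (cv2) and the standard library are available. Lean on these libraries where they do the work, as an engineer would, in place of code of your own. Each camera call takes 0.05 s, during which the arm holds its last target. There are 200 camera calls.

## Working session

There is one attempt and no reset: what is moved stays moved. The work goes in short steps, Python scripts to look and compute and a tool call to move; the robot and the scene stay as the last step left them, time stands still between calls to the robot, and variables do not carry over. Pictures are saved under pics/ and viewed, about 8 in all and at most 12, crops included, and the job is handed in when it is done.

Besides the shell and the picture viewer there is one more tool, called after "Emit:" by a JSON object that holds its "op" and its "data". send_rows: Moves the arm, as the interface text tells. Shifts and turns lie within -1 to 1; 1 stands for 20 cm of shift or 4 degrees of turn. Its arguments: {"type":"object","properties":{"moves":{"type":"array","items":{"type":"array","items":{"type":"number"}}},"newtons":{"type":"number"}},"required":["moves"]}

```bash
mkdir -p pics; python3 - <<'E'
from cell import *
import cv2,numpy as np
s=observe();print(s['time'],s['position'],s['eef_rot'],s['finger_gap'],tips_ahead)
for n in ['scene','top']:
    cv2.imwrite(f'pics/{n}0.png',grab_frame(n)); print(n,camera_model(n))
print(camera_model('wrist'))
E
```

```text
0.0 [0.23903044 0.60381003 0.20946616] [[ 3.67993074e-01  9.29828394e-01 -5.06268012e-04]
 [ 9.29826875e-01 -3.67993391e-01 -1.68722357e-03]
 [-1.75513166e-03  1.50144983e-04 -9.99998448e-01]] 0.09232143621079608 0.025
scene {'fx': 472.87895674096126, 'fy': 472.87895674096126, 'cx': 322.07189037932, 'cy': 239.30388863892418, 'T': array([[ 0.487177  ,  0.66422539, -0.56697725,  1.15862963],
       [ 0.87323944, -0.36266652,  0.32546255, -0.33358843],
       [ 0.01055682, -0.65366477, -0.75671059,  0.87974474],
       [ 0.        ,  0.        ,  0.        ,  1.        ]])}
top {'fx': 480.1106575773306, 'fy': 480.1106575773306, 'cx': 318.8380167763939, 'cy': 240.90432495925313, 'T': array([[ 7.82516112e-03, -9.85239065e-01,  1.71005119e-01,
         3.53143857e-01],
       [-9.99969379e-01, -7.72560520e-03,  1.24764368e-03,
         7.54271698e-04],
       [ 9.18907445e-05, -1.71009646e-01, -9.85269350e-01,
         1.26249320e+00],
       [ 0.00000000e+00,  0.00000000e+00,  0.00000000e+00,
         1.00000000e+00]])}
{'fx': 371.64829954431775, 'fy': 371.64829954431775, 'cx': 316.7927193468742, 'cy': 241.72836591894705, 'T': array([[ 0.36782432,  0.89479271,  0.25308354,  0.16853558],
       [ 0.92989382, -0.35345209, -0.10182884,  0.63207642],
       [-0.0016628 ,  0.27279594, -0.96207048,  0.38472908],
       [ 0.        ,  0.        ,  0.        ,  1.        ]])}
```

View pics/scene0.png

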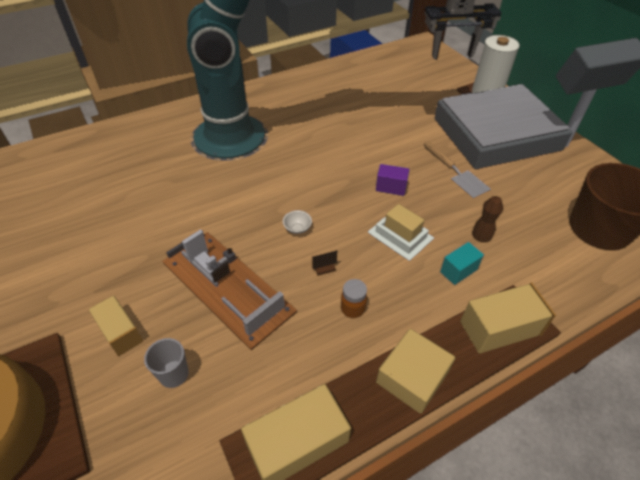

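View pics/top0.png

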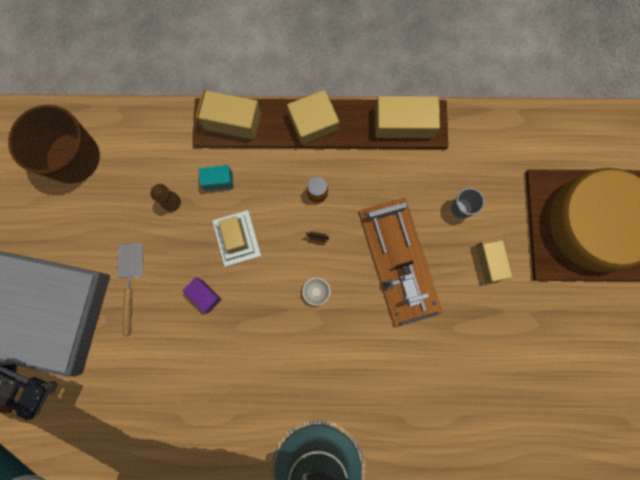

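The scene view shows the cheese in its white mould at about (403,225) and the stand from (190,245) to (270,320). In the top view the mould is at (236,237) and the stand at (400,262), with its end stop at (388,210) and paddle near (418,302). I'll enlarge both places in both views.

```bash
python3 - <<'E'
import cv2,numpy as np
t=cv2.imread('pics/top0.png');s=cv2.imread('pics/scene0.png')
c=lambda im,x,y,w,h,k:cv2.resize(im[y:y+h,x:x+w],(w*k,h*k),interpolation=cv2.INTER_CUBIC)
# top mould (205,200) 60x75 x5 ; scene mould (360,195) 80x75 x5; 
a=np.hstack([c(t,205,200,60,75,4),c(s,360,195,80,75,4),c(t,350,195,60,75,4)])
b=np.hstack([c(t,350,190,100,140,4),c(s,160,225,100,140,4)])
b=np.hstack([c(t,350,190,100,145,4),c(s,160,220,100,145,4)]) if 0 else b
cv2.imwrite('pics/c1.png',np.hstack([c(t,350,190,95,145,4),c(s,160,225,100,145,4)]))
cv2.imwrite('pics/c2.png',np.hstack([c(t,205,200,60,75,6),c(s,360,195,70,75,6)]))
E
```

```text
(no output)
```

View pics/c1.png

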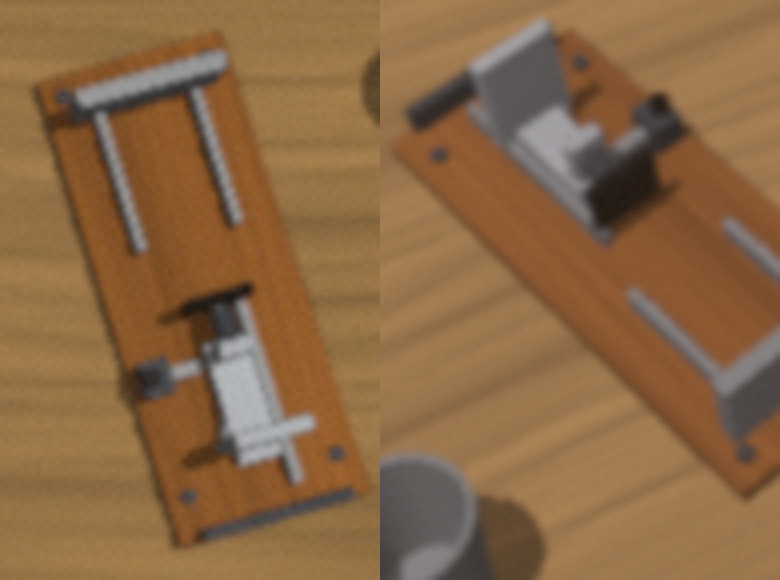

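View pics/c2.png

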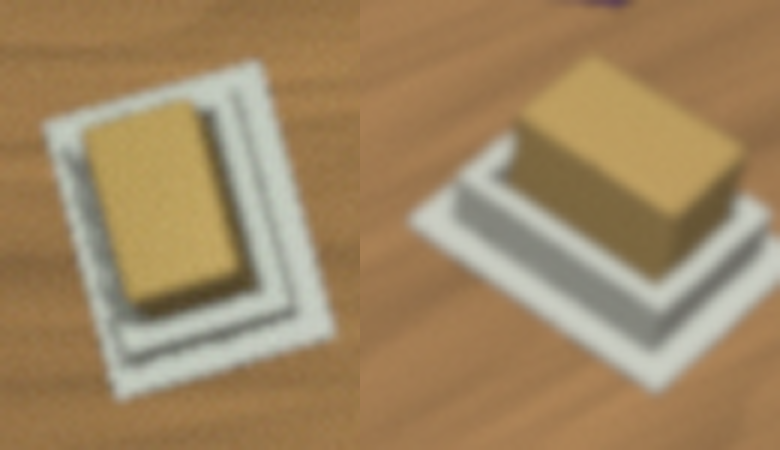

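Both crops show all four top corners of the cheese and the stand's board corners, end stop top and paddle top edge clearly. Next I triangulate them.

```bash
cat >h.py <<'E'
from cell import *
import cv2,numpy as np
def ray(n,p,M=None):
    M=M or camera_model(n);d=np.array([(p[0]-M['cx'])/M['fx'],(p[1]-M['cy'])/M['fy']])
    if n=='wrist':
        r=np.hypot(*d);v=np.r_[d/r*np.sin(r),np.cos(r)]
    else: v=np.r_[d,1.]
    v=M['T'][:3,:3]@v; return M['T'][:3,3],v/np.linalg.norm(v)
def plane(r,z): return r[0]+r[1]*(z-r[0][2])/r[1][2]
def tri(a,b):
    A=sum(np.eye(3)-np.outer(r[1],r[1]) for r in(a,b));y=sum((np.eye(3)-np.outer(r[1],r[1]))@r[0] for r in(a,b))
    X=np.linalg.solve(A,y); return X,max(np.linalg.norm(np.cross(X-r[0],r[1])) for r in(a,b))
E
python3 - <<'E'
from h import *
np.set_printoptions(precision=4,suppress=True)
T=lambda p,k,o:ray('top',(p[0]/k+o[0],p[1]/k+o[1]))
ct=[(130,303),(84,132),(190,100),(240,268)];cs=[(590,55),(745,153),(672,215),(518,122)]
P=[];Q=[]
for a,b in zip(ct,cs):
    r=T(a,6,(205,200)); X,e=tri(r,ray('scene',((b[0]-360)/6+360,b[1]/6+195)));print('cheese',X,e);P.append(plane(r,.069));
P=np.array(P);print(P,P.mean(0),np.linalg.norm(P[1]-P[0]),np.linalg.norm(P[2]-P[1]),'yaw',np.degrees(np.arctan2(*(P[1]+P[2]-P[0]-P[3])[[1,0]])))
ft=[(118,398),(45,122),(262,62),(333,336)]
F=np.array([plane(T(a,6,(205,200)),.003) for a in ft]);print('foot',F.mean(0),np.degrees(np.arctan2(*(F[1]+F[2]-F[0]-F[3])[[1,0]])))
S=lambda p:ray('scene',((p[0]-380)/4+160,p[1]/4+225));o=(350,190)
for n,a,b in[('br',(220,33),(745,498)),('rr',(368,490),(393,140)),('padR',(312,420),(470,68)),('padL',(235,440),(548,22))]:print(n,tri(T(a,4,o),S(b)),plane(S(b),.012 if n[1]!='a' else .09))
B=np.array([plane(T(a,4,o),.012) for a in[(180,547),(37,90),(220,33),(368,490)]])
yaw=np.arctan2(*(B[1]+B[2]-B[0]-B[3])[[1,0]]);c=B.mean(0);d=np.array([np.cos(yaw),np.sin(yaw),0])
print('stand',B,c,np.degrees(yaw),np.linalg.norm(B[1]-B[0]),np.linalg.norm(B[2]-B[1]),'pocket',c+.075*d,'paddle',c-.115*d)
E=np.array([plane(T(a,4,o),.062) for a in[(77,92),(225,53)]]);print('endstop',E.mean(0),np.linalg.norm(E[1]-E[0]))
E
```

```text
cheese [0.5357 0.2363 0.0618] 0.001185556533052134
cheese [0.6094 0.2591 0.0609] 0.0012588941344059378
cheese [0.6232 0.2138 0.062 ] 0.0007448979435851351
cheese [0.5513 0.1907 0.0595] 0.001067284150493014
[[0.534  0.2338 0.069 ]
 [0.607  0.2563 0.069 ]
 [0.6213 0.2119 0.069 ]
 [0.5492 0.1882 0.069 ]] [0.5779 0.2225 0.069 ] 0.07642689597004734 0.04658649523227534 yaw 17.634552575945143
foot [0.5777 0.2217 0.003 ] 16.46202172997104
br (array([ 0.691 , -0.2286,  0.003 ]), np.float64(0.0011885987093812555)) [ 0.6963 -0.2286  0.012 ]
rr (array([ 0.3856, -0.3162,  0.0108]), np.float64(0.0006042410170470998)) [ 0.387  -0.3157  0.012 ]
padR (array([ 0.4253, -0.2651,  0.0875]), np.float64(0.00038164571948295)) [ 0.4274 -0.2657  0.09  ]
padL (array([ 0.4131, -0.217 ,  0.0876]), np.float64(0.0005673010932229922)) [ 0.4156 -0.2168  0.09  ]
stand [[ 0.3483 -0.1947  0.012 ]
 [ 0.648  -0.105   0.012 ]
 [ 0.6882 -0.2281  0.012 ]
 [ 0.3854 -0.3165  0.012 ]] [ 0.5175 -0.2111  0.012 ] 16.46673199906359 0.312838760203015 0.12949184962874796 pocket [ 0.5894 -0.1898  0.012 ] paddle [ 0.4072 -0.2437  0.012 ]
endstop [ 0.6484 -0.1741  0.062 ] 0.09905811122414707
```

Emit:
{"op": "send_rows", "data": {"moves": [[0,0,-0.2,0,0,0,1],[-0.096,0.189,-0.01,0,0,0,1],[-0.096,0.189,-0.01,0,0,0,1],[-0.096,0.189,-0.01,0,0,0,1],[-0.096,0.189,-0.01,0,0,0,1],[-0.096,0.189,-0.01,0,0,0,1],[-0.096,0.189,-0.01,0,0,0,1],[-0.096,0.189,-0.01,0,0,0,1],[-0.096,0.189,-0.01,0,0,0,1],[-0.096,0.189,-0.01,0,0,0,1]]}}

```text
time: 1.1
position: [0.494, 0.313, 0.2645]
eef_rot: [[0.353, 0.936, -0.008], [0.936, -0.353, -0.007], [-0.009, -0.005, -1.0]]
wrist_force: [0.6, -0.2, 0.6]
finger_gap: 0.0919
```

Emit:
{"op": "send_rows", "data": {"moves": [[0,0,0,0,0,-0.96,1],[0,0,0,0,0,-0.96,1],[0,0,0,0,0,-0.96,1],[0,0,0,0,0,-0.96,1],[0,0,0,0,0,-0.96,1],[0,0,0,0,0,-0.96,1],[0,0,0,0,0,-0.96,1],[0,0,0,0,0,-0.96,1],[0,0,0,0,0,-0.96,1],[0,0,0,0,0,-0.96,1]]}}

```text
time: 2.1
position: [0.4982, 0.3016, 0.2603]
eef_rot: [[-0.314, 0.949, -0.012], [0.949, 0.314, -0.015], [-0.01, -0.016, -1.0]]
wrist_force: [-0.6, 0.3, -0.1]
finger_gap: 0.0918
```

Emit:
{"op": "send_rows", "data": {"moves": [[-0.126,0.064,0.05,0,0,0,1],[-0.126,0.064,0.05,0,0,0,1],[-0.126,0.064,0.05,0,0,0,1],[-0.126,0.064,0.05,0,0,0,1],[0,0,0,0,0,0,1],[0,0,0,0,0,0,1]]}}

```text
time: 2.7
position: [0.5786, 0.2201, 0.2167]
eef_rot: [[-0.319, 0.947, -0.017], [0.948, 0.319, -0.016], [-0.009, -0.021, -1.0]]
wrist_force: [0.3, 0.8, 1.0]
finger_gap: 0.0917
```

```bash
cat >>h.py <<'E'
from scipy.spatial.transform import Rotation as Ro
def go(p,yaw):  # tool-frame shift (units of 20cm) and turn (units of 4deg) to TCP target p, tool y axis at yaw (deg)
    s=observe();R=np.array(s['eef_rot']);y=np.radians(yaw)
    ty=np.array([np.cos(y),np.sin(y),0]);tz=np.array([0,0,-1.]);G=np.c_[np.cross(ty,tz),ty,tz]
    print('t',s['time'],'pos',np.round(s['position'],4),'shift',np.round(R.T@(np.array(p)-s['position'])/.2,3),'in target axes',np.round(G.T@(np.array(p)-s['position'])/.2,3),'turn',np.round(np.degrees(Ro.from_matrix(R.T@G).as_rotvec())/4,2),'F',np.round(s['wrist_force'],1),'gap',round(s['finger_gap'],4))
E
python3 - <<'E'
from h import *
M=camera_model('wrist');np.save('w1.npy',M);go((.578,.222,.2),16.5);im=grab_frame('wrist');cv2.imwrite('pics/w1.png',im)
E
```

```text
t 2.7 pos [0.5786 0.2201 0.2167] shift [0.011 0.002 0.083] in target axes [ 0.01  -0.     0.083] turn [-0.29  0.14  0.53] F [0.3 0.8 1. ] gap 0.0917
```

View pics/w1.png

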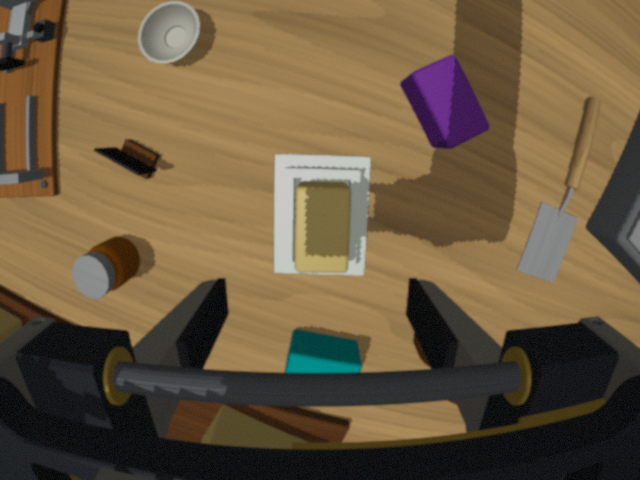

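The cheese top's corners are near (300,182), (351,181), (349,272) and (295,272), between the fingers. I triangulate its centre with the top view.

```bash
python3 - <<'E'
from h import *
np.set_printoptions(precision=4,suppress=True)
M=np.load('w1.npy',allow_pickle=True).item()
W=[(351,181),(349,272),(295,272),(300,182)];ct=[(130,303),(84,132),(190,100),(240,268)]
P=[]
for w,a in zip(W,ct):
    r=ray('wrist',w,M);print(tri(r,ray('top',(a[0]/6+205,a[1]/6+200))));P.append(plane(r,.069))
P=np.array(P);print(P,P.mean(0),np.linalg.norm(P[1]-P[0]),np.linalg.norm(P[2]-P[1]),'yaw',np.degrees(np.arctan2(*(P[1]+P[2]-P[0]-P[3])[[1,0]])))
F=np.array([plane(ray('wrist',w,M),.003) for w in[(370,157),(364,275),(275,274),(276,155)]]);print('foot',F.mean(0),np.degrees(np.arctan2(*(F[1]+F[2]-F[0]-F[3])[[1,0]])),np.linalg.norm(F[1]-F[0]),np.linalg.norm(F[2]-F[1]))
E
```

```text
(array([0.5282, 0.2283, 0.1017]), np.float64(0.0012733918178251043))
(array([0.606 , 0.2565, 0.076 ]), np.float64(0.0017295945783323886))
(array([0.6196, 0.2107, 0.0809]), np.float64(0.0013237615388212067))
(array([0.5477, 0.1899, 0.0628]), np.float64(0.0026328416481454955))
[[0.5293 0.2328 0.069 ]
 [0.6087 0.2595 0.069 ]
 [0.6248 0.2122 0.069 ]
 [0.5445 0.1909 0.069 ]] [0.5768 0.2238 0.069 ] 0.08385669405879369 0.049989649431231596 yaw 16.720500712015085
foot [0.5799 0.2227 0.003 ] 17.109302303705828 0.13028375618776802 0.09968373641236847
```

Emit:
{"op": "send_rows", "data": {"moves": [[0.008,0.004,0,-0.29,0.14,0.42,1],[0,0,0.15,0,0,0,1],[0,0,0.15,0,0,0,1],[0,0,0.1,0,0,0,1],[0,0,0,0,0,0,1],[0,0,0,0,0,0,1]]}}

```text
time: 3.35
position: [0.5768, 0.2299, 0.1389]
eef_rot: [[-0.293, 0.956, 0.009], [0.956, 0.293, 0.009], [0.006, 0.011, -1.0]]
wrist_force: [-0.4, -0.0, 0.4]
finger_gap: 0.0917
```

```bash
python3 -c "
from h import *
go((.578,.223,.062),17)"
```

```text
t 3.35 pos [0.5768 0.2299 0.1389] shift [-0.037 -0.009  0.384] in target axes [-0.035 -0.004  0.385] turn [ 0.16 -0.09  0.01] F [-0.4 -0.   0.4] gap 0.0917
```

Emit:
{"op": "send_rows", "data": {"moves": [[-0.035,-0.006,0.08,0.12,-0.06,0,1],[0,0,0.1,0,0,0,1],[0,0,0.08,0,0,0,1],[0,0,0,0,0,0,1],[0,0,0,0,0,0,1]]}}

```text
time: 3.85
position: [0.581, 0.2239, 0.0891]
eef_rot: [[-0.293, 0.956, 0.01], [0.956, 0.293, 0.006], [0.003, 0.011, -1.0]]
wrist_force: [-0.2, -0.6, 0.0]
finger_gap: 0.0917
```

```bash
python3 -c "
from h import *
go((.578,.223,.062),17)"
```

```text
t 3.85 pos [0.581  0.2239 0.0891] shift [-0.    -0.017  0.135] in target axes [ 0.    -0.015  0.136] turn [ 0.16 -0.04  0.01] F [-0.2 -0.6  0. ] gap 0.0917
```

Emit:
{"op": "send_rows", "data": {"moves": [[0,-0.01,0.05,0.16,0,0,1],[0,-0.004,0.05,0.1,0,0,1],[0,0,0.04,0,0,0,1],[0,0,0,0,0,0,1],[0,0,0,0,0,0,1]]}}

```text
time: 4.35
position: [0.5796, 0.2234, 0.0608]
eef_rot: [[-0.293, 0.956, -0.006], [0.956, 0.293, 0.001], [0.003, -0.005, -1.0]]
wrist_force: [0.3, 0.3, -0.7]
finger_gap: 0.0918
```

```bash
python3 - <<'E'
from h import *
go((.578,.223,.062),17)
np.save('w2.npy',camera_model('wrist'))
cv2.imwrite('pics/w2.png',grab_frame('wrist'))
E
```

```text
t 4.35 pos [0.5796 0.2234 0.0608] shift [ 0.001 -0.008 -0.006] in target axes [ 0.001 -0.008 -0.006] turn [-0.08 -0.04  0.01] F [ 0.3  0.3 -0.7] gap 0.0918
```

View pics/w2.png

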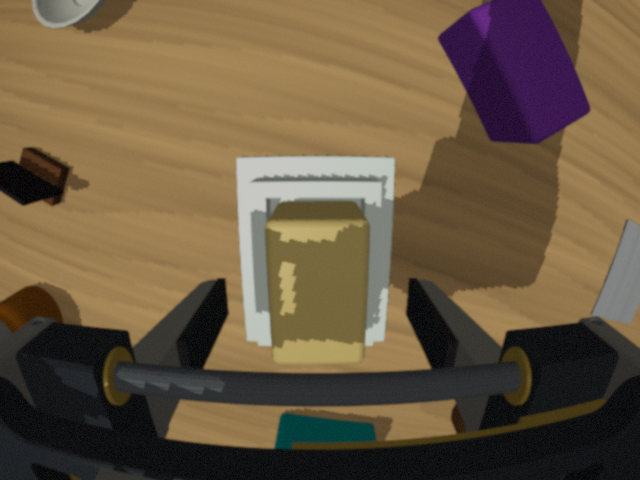

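The cheese top spans (267–368, 220–362) and the fingers are centred on it, level with its middle. I'll grip it.

Emit:
{"op": "send_rows", "data": {"moves": [[0,0,0,0,0,0,-1],[0,0,0,0,0,0,-1],[0,0,0,0,0,0,-1],[0,0,0,0,0,0,-1],[0,0,0,0,0,0,-1],[0,0,0,0,0,0,-1],[0,0,0,0,0,0,-1]], "newtons": 20}}

```text
time: 5.1
position: [0.5801, 0.2238, 0.0619]
eef_rot: [[-0.293, 0.956, -0.004], [0.956, 0.293, 0.002], [0.003, -0.003, -1.0]]
wrist_force: [-0.5, 0.8, -0.4]
finger_gap: 0.0489
```

Emit:
{"op": "send_rows", "data": {"moves": [[0,0,-0.06,0,0,0,-1],[0,0,-0.1,0,0,0,-1],[0,0,-0.15,0,0,0,-1],[0,0,-0.15,0,0,0,-1],[0,0,-0.15,0,0,0,-1],[0,0,-0.05,0,0,0,-1],[0,0,0,0,0,0,-1],[0,0,0,0,0,0,-1]]}}

```text
time: 5.9
position: [0.5777, 0.222, 0.1981]
eef_rot: [[-0.293, 0.956, -0.011], [0.956, 0.293, -0.001], [0.002, -0.011, -1.0]]
wrist_force: [-0.3, 0.2, -3.4]
finger_gap: 0.0493
```

```bash
python3 -c "
from h import *
go((.595,-.187,.2),16.5)"
```

```text
t 5.9 pos [0.5777 0.222  0.1981] shift [-1.98  -0.516 -0.008] in target axes [-1.985 -0.498 -0.01 ] turn [-0.16 -0.03  0.13] F [-0.3  0.2 -3.4] gap 0.0493
```

Emit:
{"op": "send_rows", "data": {"moves": [[-0.1,-0.004,0,-0.1,0,0.1,-1],[-0.2,-0.008,0,0,0,0,-1],[-0.22,-0.009,0,0,0,0,-1],[-0.22,-0.009,0,0,0,0,-1],[-0.22,-0.009,0,0,0,0,-1],[-0.22,-0.009,0,0,0,0,-1],[-0.22,-0.009,0,0,0,0,-1],[-0.22,-0.009,0,0,0,0,-1],[-0.22,-0.009,0,0,0,0,-1],[-0.1,-0.004,0,0,0,0,-1]]}}

```text
time: 6.9
position: [0.6655, -0.1773, 0.1779]
eef_rot: [[-0.287, 0.957, -0.033], [0.958, 0.287, -0.006], [0.004, -0.033, -0.999]]
wrist_force: [-0.1, -0.7, -2.5]
finger_gap: 0.0489
```

Emit:
{"op": "send_rows", "data": {"moves": [[-0.08,0,0,0,0,0,-1],[0,0,0,0,0,0,-1],[0,0,0,0,0,0,-1],[0,0,0,0,0,0,-1]]}}

```text
time: 7.3
position: [0.6659, -0.1989, 0.1722]
eef_rot: [[-0.28, 0.959, -0.042], [0.96, 0.28, -0.006], [0.006, -0.042, -0.999]]
wrist_force: [-0.3, -0.5, -1.9]
finger_gap: 0.0493
```

```bash
python3 - <<'E'
from h import *
go((.595,-.187,.2),16.5)
np.save('w3.npy',camera_model('wrist'))
cv2.imwrite('pics/w3.png',grab_frame('wrist'))
E
```

```text
t 7.3 pos [ 0.6659 -0.1989  0.1722] shift [ 0.157 -0.329 -0.125] in target axes [ 0.158 -0.323 -0.139] turn [-0.6  -0.08 -0.06] F [-0.3 -0.5 -1.9] gap 0.0493
```

View pics/w3.png

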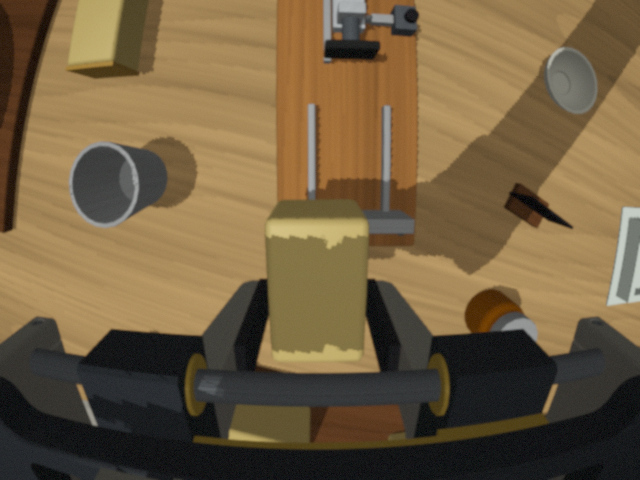

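The cheese is in the grip at (317,280). Beyond it the guides run from (313,105) to (313,198) and from (387,107) to (387,211). The end stop's right top corner is at (413,213), and the board edges are at columns 277 and 417.

```bash
python3 - <<'E'
from h import *
np.set_printoptions(precision=4,suppress=True)
M=np.load('w3.npy',allow_pickle=True).item()
W=lambda p,z:plane(ray('wrist',p,M),z)
T=lambda p,z:plane(ray('top',(p[0]/4+350,p[1]/4+190)),z)
for n,f,a in[('wrist',W,[(313,105),(386.5,107),(313,195),(387,208),(277,150),(416.5,150)]),('top',T,[(236,220),(140,248),(195,92),(99,117)])]:
    print(n,np.array([f(p,.026 if i<4 else .012) for i,p in enumerate(a)]))
print('endstop corner wrist',W((413,213),.062),W((413,234),.062),'top',T((77,92),.062),'pad',W((325,42),.06),W((380,45),.06))
g=np.array([[W((313,105),.026),W((386.5,107),.026),W((313,195),.026),W((387,208),.026)],[T((236,220),.026),T((140,248),.026),T((195,92),.026),T((99,117),.026)]])
for q in g:
    d=q[2]+q[3]-q[0]-q[1];yaw=np.arctan2(d[1],d[0]);u=np.array([np.cos(yaw),np.sin(yaw),0])
    print('yaw',np.degrees(yaw),'sep',np.linalg.norm(q[0]-q[1]),'pocket',(q[0]+q[1])/2+.055*u)
E
```

```text
wrist [[ 0.5588 -0.2332  0.026 ]
 [ 0.5412 -0.1716  0.026 ]
 [ 0.6346 -0.2112  0.026 ]
 [ 0.627  -0.1447  0.026 ]
 [ 0.6054 -0.2536  0.012 ]
 [ 0.5679 -0.131   0.012 ]]
top [[ 0.5587 -0.2331  0.026 ]
 [ 0.5398 -0.1702  0.026 ]
 [ 0.6442 -0.2081  0.026 ]
 [ 0.6268 -0.1445  0.026 ]]
endstop corner wrist [ 0.6216 -0.1312  0.062 ] [ 0.6379 -0.1255  0.062 ] top [ 0.6351 -0.1264  0.062 ] pad [ 0.5108 -0.2374  0.06  ] [ 0.4996 -0.1954  0.06  ]
yaw 16.85994721296091 sep 0.06405860333564481 pocket [ 0.6026 -0.1865  0.026 ]
yaw 16.356289035181632 sep 0.06572764718049155 pocket [ 0.602  -0.1861  0.026 ]
```

Emit:
{"op": "send_rows", "data": {"moves": [[0.04,-0.08,-0.02,-0.25,0,0,-1],[0.04,-0.08,0,-0.25,0,0,-1],[0.04,-0.08,0,0,0,0,-1],[0.02,-0.06,0,0,0,0,-1],[0,0,0,0,0,0,-1],[0,0,0,0,0,0,-1]]}}

```text
time: 7.95
position: [0.6008, -0.1755, 0.179]
eef_rot: [[-0.296, 0.955, -0.004], [0.955, 0.296, 0.009], [0.01, -0.001, -1.0]]
wrist_force: [0.3, 0.1, -2.6]
finger_gap: 0.0495
```

```bash
python3 - <<'E'
from h import *
go((.593,-.189,.12),16.5)
E
```

```text
t 7.95 pos [ 0.6008 -0.1755  0.179 ] shift [-0.056 -0.057  0.295] in target axes [-0.054 -0.056  0.295] turn [-0.02 -0.14  0.19] F [ 0.3  0.1 -2.6] gap 0.0495
```

Emit:
{"op": "send_rows", "data": {"moves": [[-0.028,-0.028,0.05,0,-0.1,0.13,-1],[-0.02,-0.02,0.08,0,0,0,-1],[0,0,0.08,0,0,0,-1],[0,0,0.06,0,0,0,-1],[0,0,0,0,0,0,-1],[0,0,0,0,0,0,-1]]}}

```text
time: 8.55
position: [0.597, -0.1873, 0.1209]
eef_rot: [[-0.29, 0.957, -0.0], [0.957, 0.29, -0.0], [-0.0, -0.0, -1.0]]
wrist_force: [0.3, -0.2, -1.8]
finger_gap: 0.0498
```

```bash
python3 - <<'E'
from h import *
go((.593,-.189,.065),16.5)
E
```

```text
t 8.55 pos [ 0.597  -0.1873  0.1209] shift [-0.002 -0.022  0.28 ] in target axes [-0.002 -0.022  0.28 ] turn [-0.    0.    0.09] F [ 0.3 -0.2 -1.8] gap 0.0498
```

Emit:
{"op": "send_rows", "data": {"moves": [[0,-0.02,0.07,0,0,0.08,-1],[0,0,0.07,0,0,0,-1],[0,0,0.06,0,0,0,-1],[0,0,0.04,0,0,0,-1],[0,0,0,0,0,0,-1],[0,0,0,0,0,0,-1]]}}

```text
time: 9.15
position: [0.5936, -0.1888, 0.0691]
eef_rot: [[-0.284, 0.959, 0.001], [0.959, 0.284, -0.0], [-0.001, 0.001, -1.0]]
wrist_force: [0.4, 0.7, -2.5]
finger_gap: 0.0491
```

```bash
python3 - <<'E'
from h import *
go((.593,-.189,.065),16.5)
np.save('w4.npy',camera_model('wrist'))
cv2.imwrite('pics/w4.png',grab_frame('wrist'))
E
```

```text
t 9.15 pos [ 0.5936 -0.1888  0.0691] shift [-0.    -0.003  0.021] in target axes [-0.    -0.003  0.021] turn [0.01 0.01 0.  ] F [ 0.4  0.7 -2.5] gap 0.0491
```

View pics/w4.png

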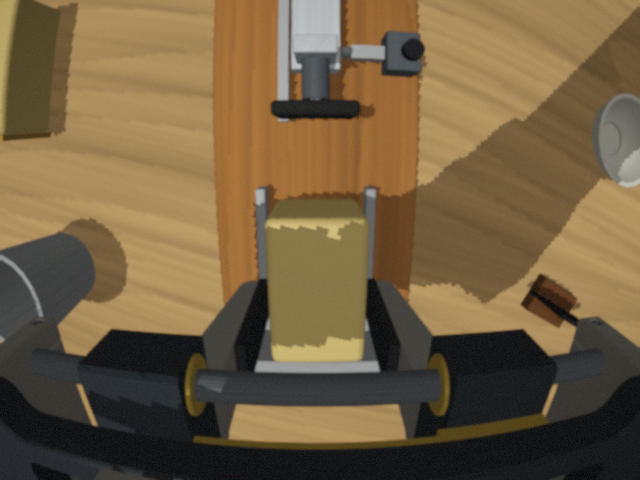

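The cheese (267–368) sits centred between the guides at columns 263 and 370, and the end stop is ahead of it at row 365. I lower the last few mm.

Emit:
{"op": "send_rows", "data": {"moves": [[0,0,0.015,0,0,0,-1],[0,0,0.01,0,0,0,-1],[0,0,0,0,0,0,-1],[0,0,0,0,0,0,-1]]}}

```text
time: 9.6
position: [0.5948, -0.1889, 0.0654]
eef_rot: [[-0.284, 0.959, 0.004], [0.959, 0.284, -0.001], [-0.002, 0.004, -1.0]]
wrist_force: [0.1, 0.1, -3.5]
finger_gap: 0.0493
```

Emit:
{"op": "send_rows", "data": {"moves": [[0,0,0.01,0,0,0,-1],[0,0,0.01,0,0,0,-1],[0,0,0,0,0,0,-1]]}}

```text
time: 9.9
position: [0.5957, -0.1892, 0.0656]
eef_rot: [[-0.284, 0.959, 0.006], [0.959, 0.284, -0.0], [-0.002, 0.005, -1.0]]
wrist_force: [0.2, 0.2, -2.6]
finger_gap: 0.0495
```

Emit:
{"op": "send_rows", "data": {"moves": [[0,-0.005,0.02,0,0,0,-1],[0,0,0.015,0,0,0,-1],[0,0,0,0,0,0,-1]]}}

```text
time: 10.2
position: [0.597, -0.1896, 0.0653]
eef_rot: [[-0.284, 0.959, 0.011], [0.959, 0.284, 0.0], [-0.003, 0.01, -1.0]]
wrist_force: [0.5, 0.2, -2.9]
finger_gap: 0.0495
```

Emit:
{"op": "send_rows", "data": {"moves": [[0,0,0,0,0,0,1],[0,0,0,0,0,0,1],[0,0,0,0,0,0,1],[0,0,0,0,0,0,1],[0,0,0,0,0,0,1],[0,0,0,0,0,0,1]]}}

```text
time: 10.8
position: [0.5978, -0.19, 0.0647]
eef_rot: [[-0.284, 0.959, 0.012], [0.959, 0.284, -0.001], [-0.004, 0.012, -1.0]]
wrist_force: [0.7, -0.5, -0.1]
finger_gap: 0.0921
```

Emit:
{"op": "send_rows", "data": {"moves": [[0,0,-0.05,0,0,0,1],[0,0,-0.15,0,0,0,1],[0,0,-0.15,0,0,0,1],[0,0,-0.15,0,0,0,1],[0,0,-0.1,0,0,0,1],[0,0,0,0,0,0,1],[0,0,0,0,0,0,1]]}}

```text
time: 11.5
position: [0.596, -0.1899, 0.1915]
eef_rot: [[-0.284, 0.959, 0.012], [0.959, 0.284, -0.001], [-0.004, 0.011, -1.0]]
wrist_force: [0.0, -0.4, -0.6]
finger_gap: 0.0922
```

```bash
python3 - <<'E'
from h import *
go((.37,-.255,.2),16.5)
np.save('w5.npy',camera_model('wrist'))
cv2.imwrite('pics/w5.png',grab_frame('wrist'))
E
```

```text
t 11.5 pos [ 0.596  -0.1899  0.1915] shift [ 0.008 -1.175 -0.056] in target axes [ 0.009 -1.176 -0.043] turn [ 0.16  0.06 -0.  ] F [ 0.  -0.4 -0.6] gap 0.0922
```

View pics/w5.png

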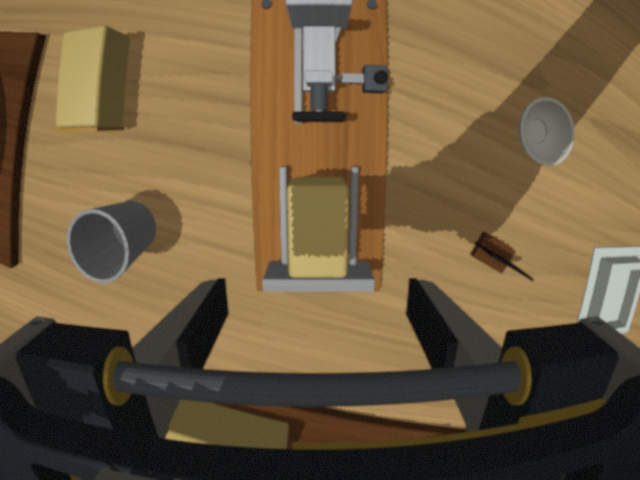

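The cheese stands upright between the guides with the grip released, and the pad is at (320,115), still at rest. Next I go behind the paddle with the gripper shut.

Emit:
{"op": "send_rows", "data": {"moves": [[0,-0.1,-0.03,0.1,0,0,-1],[0,-0.15,0,0,0,0,-1],[0,-0.2,0,0,0,0,-1],[0,-0.2,0,0,0,0,-1],[0,-0.2,0,0,0,0,-1],[0,-0.15,0,0,0,0,-1],[0,-0.1,0,0,0,0,-1],[0,0,0,0,0,0,-1],[0,0,0,0,0,0,-1]]}}

```text
time: 12.45
position: [0.3715, -0.2504, 0.1851]
eef_rot: [[-0.285, 0.958, -0.014], [0.958, 0.286, 0.005], [0.009, -0.012, -1.0]]
wrist_force: [-0.1, 0.2, 0.6]
finger_gap: 0.022
```

```bash
python3 - <<'E'
from h import *
go((.384,-.2508,.087),16.5)
E
```

```text
t 12.45 pos [ 0.3715 -0.2504  0.1851] shift [-0.024  0.065  0.489] in target axes [-0.02   0.059  0.49 ] turn [-0.17 -0.12  0.02] F [-0.1  0.2  0.6] gap 0.022
```

Emit:
{"op": "send_rows", "data": {"moves": [[-0.02,0.02,0.05,-0.1,-0.08,0,-1],[0,0,0.12,0,0,0,-1],[0,0,0.12,0,0,0,-1],[0,0,0.1,0,0,0,-1],[0,0,0.07,0,0,0,-1],[0,0,0,0,0,0,-1],[0,0,0,0,0,0,-1]], "newtons": 40}}

```text
time: 13.15
position: [0.3842, -0.2495, 0.0869]
eef_rot: [[-0.296, 0.955, -0.005], [0.955, 0.296, 0.002], [0.004, -0.004, -1.0]]
wrist_force: [-0.7, -0.2, 0.1]
finger_gap: 0.0002
```

```bash
python3 - <<'E'
from h import *
go((.384,-.2508,.087),16.5)
E
```

```text
t 13.15 pos [ 0.3842 -0.2495  0.0869] shift [-0.006 -0.003 -0.001] in target axes [-0.006 -0.003 -0.001] turn [-0.06 -0.05  0.17] F [-0.7 -0.2  0.1] gap 0.0002
```

Emit:
{"op": "send_rows", "data": {"moves": [[-0.006,0.05,0,0,0,0.15,-1],[0,0.04,0,0,0,0,-1],[0,0.04,0,0,0,0,-1],[0,0.04,0,0,0,0,-1],[0,0.04,0,0,0,0,-1],[0,0.04,0,0,0,0,-1]]}}

```text
time: 13.75
position: [0.4395, -0.2354, 0.0894]
eef_rot: [[-0.286, 0.958, 0.0], [0.958, 0.286, 0.0], [0.0, 0.0, -1.0]]
wrist_force: [-0.0, 0.1, 0.2]
finger_gap: 0.0003
```

```bash
cat >>h.py <<'E'
def st():
    s=observe();u=np.array([.959,.284,0]);v=np.array([-.284,.959,0]);d=np.array(s['position'])-[.602,-.1863,.012]
    print('t',s['time'],'s %.1f mm, lat %.1f, z %.1f'%(d@u*1e3,d@v*1e3,s['position'][2]*1e3),'F along %.1f'%(np.array(s['wrist_force'])@u),np.round(s['wrist_force'],1))
E
python3 -c "
from h import *
st();go((.46,-.228,.087),16.5)"
```

```text
t 13.75 s -169.8 mm, lat -0.9, z 89.4 F along 0.0 [-0.   0.1  0.2]
t 13.75 pos [ 0.4395 -0.2354  0.0894] shift [0.006 0.109 0.012] in target axes [0.006 0.109 0.012] turn [ 0.   -0.    0.03] F [-0.   0.1  0.2] gap 0.0003
```

```bash
python3 - <<'E'
from h import *
s=grab_frame('scene');t=grab_frame('top');w=grab_frame('wrist')
c=lambda im,x,y,w,h,k:cv2.resize(im[y:y+h,x:x+w],(w*k,h*k),interpolation=cv2.INTER_CUBIC)
cv2.imwrite('pics/c3.png',np.hstack([c(s,150,200,160,150,3),cv2.resize(w[:, 160:480],(300,450))]))
E
```

```text
(no output)
```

View pics/c3.png

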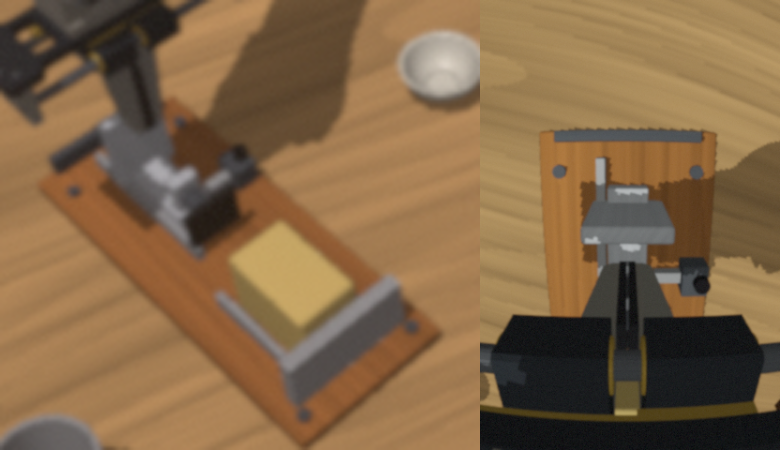

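The wrist crop shows the whole paddle (rows 203–243) behind the fingertips (row 262), and the scene crop shows the paddle about where it rested. I check by ray casting where fingers and paddle really are.

```bash
python3 - <<'E'
from h import *
np.set_printoptions(precision=1,suppress=True)
u=np.array([.959,.284,0]);v=np.array([-.284,.959,0]);o=np.array([.602,-.1863,0])
f=lambda X:1e3*np.array([(X-o)@u,(X-o)@v,X[2]])
M=camera_model('wrist');print('cam',f(M['T'][:3,3]))
for r in(217,243,259):print(r,f(plane(ray('wrist',(318,r),M),.09)))
s=observe();R=np.array(s['eef_rot']);tip=np.array(s['position'])+.025*R[:,2];print('tip',f(tip))
print('tip row ray',f(plane(ray('wrist',(317,279),M),tip[2])))
S=lambda p:ray('scene',(p[0]/3+150,p[1]/3+200))
print('paddle top L/R scene',f(plane(S((105,120)),.09)),f(plane(S((165,150)),.09)), 'pad', f(plane(S((185,208)),.06)),f(plane(S((237,178)),.06)))
st()
E
```

```text
cam [-246.4   -1.8  264.4]
217 [-209.3   -1.    90. ]
243 [-196.4   -1.    90. ]
259 [-188.1   -0.9   90. ]
tip [-170.3   -0.8   64.2]
tip row ray [-167.3   -1.3   64.2]
paddle top L/R scene [-190.9  -19.3   90. ] [-136.8   -5.6   90. ] pad [-106.3  -16.9   60. ] [-101.6   26.7   60. ]
t 13.9 s -170.3 mm, lat -0.8, z 89.2 F along 0.8 [ 0.8  0.1 -0.8]
```

```bash
python3 - <<'E'
from h import *
np.set_printoptions(precision=0,suppress=True)
u=np.array([.959,.284,0]);v=np.array([-.284,.959,0]);o=np.array([.602,-.1863,0])
def px(n,s,l,z):
    M=camera_model(n);X=o+u*s/1e3+v*l/1e3+[0,0,z/1e3];c=M['T'][:3,:3].T@(X-M['T'][:3,3])
    if n=='wrist':
        th=np.arctan2(np.hypot(c[0],c[1]),c[2]);k=th/np.hypot(c[0],c[1]);p=c[:2]*k*M['fx']+[M['cx'],M['cy']]
        return (p-[160,0])*[300/320,450/480]+[480,0]
    p=c[:2]/c[2]*M['fx']+[M['cx'],M['cy']];return (p-[150,200])*3
for nm,q in dict(tipL=(-160,18,64),tipR=(-160,-18,64),tipBack=(-180,0,64),padTopL=(-185,25,90),padTopR=(-185,-25,90),padR60=(-185,-25,60),rearL=(-195,25,90),rearL60=(-195,25,60),pushL=(-150,25,90),pushR=(-150,-25,90),padface=(-96,0,60),padfaceR=(-96,-22,60),padfaceL=(-96,22,60)).items():print(nm,px('scene',*q),px('wrist',*q))
im=grab_frame('scene');im0=cv2.imread('pics/scene0.png')
c=lambda m:m[225:300,170:260]
d=cv2.absdiff(c(im),c(im0)).max(2);print(d[::6,::6])
E
```

```text
tipL [178. 138.] [658. 272.]
tipR [138. 164.] [600. 272.]
tipBack [142. 137.] [629. 242.]
padTopL [159.  92.] [677. 248.]
padTopR [103. 128.] [583. 248.]
padR60 [112. 155.] [589. 232.]
rearL [151.  85.] [677. 230.]
rearL60 [159. 112.] [671. 216.]
pushL [188. 117.] [673. 306.]
pushR [132. 155.] [586. 306.]
padface [213. 203.] [629. 351.]
padfaceR [188. 220.] [598. 351.]
padfaceL [237. 186.] [659. 351.]
[[ 29  87  15 100 106  85   8  10   9   7  64  62  60  61  58]
 [ 19   8   7  83 102  98   6   8   6  62  60  60  58  53  55]
 [  8   8   8  52  68  51   3   7   5  58  56  57  60  60  64]
 [  8   7  13   3  12  14   2  45  49  58  61  61  64  62  63]
 [  6   3   2   1   6   2   4  15  46  45  15  64  52   3   7]
 [  2   5   5  11   4   8  40  26  49   7   3   6   9   8  10]
 [  6   8   3  39  38  61   2   5  12   6   3   8   9  10   8]
 [  7   8   7  31  40  40   6   5   3   3   4   7   9   8   8]
 [  8   8   7   8  22  44   8   2   1   2   4   7  26   9   7]
 [  9  10   8   8   9   7   7   7   2   5   7  71  80  64   7]
 [ 10   9   9   7   9   8  10   8   5   8  80  82  87  89  66]
 [  9   9   9   9   7   8   9   8   9   8  41  80  83  88  86]
 [  9   9  10   8   7   8   8   9   8   8  19  37  79  83  87]]
```

```bash
python3 - <<'E'
from h import *
print(tips_ahead)
st()
w=grab_frame('wrist');cv2.imwrite('pics/w6.png',w)
# finger silhouette brightness down the centre columns
for x in(300,317,333):print(x,[int(w[r,x].mean()) for r in range(236,300,4)])
E
```

```text
0.025
t 13.95 s -170.9 mm, lat -0.8, z 89.1 F along 0.0 [ 0.   0.1 -0. ]
300 [88, 90, 88, 114, 118, 120, 113, 108, 115, 113, 113, 98, 64, 62, 63, 62]
317 [88, 88, 91, 117, 118, 116, 115, 162, 129, 117, 115, 59, 85, 95, 63, 55]
333 [89, 87, 91, 114, 116, 115, 116, 113, 116, 117, 118, 98, 60, 60, 59, 62]
```

Emit:
{"op": "send_rows", "data": {"moves": [[0,0,-0.1,0,0,0,-1],[0,0,-0.15,0,0,0,-1],[0,-0.1,-0.05,0,0,0,-1],[0,-0.15,0,0,0,0,-1],[0,-0.05,0,0,0,0,-1],[0,0,0,0,0,0,-1],[0,0,0,0,0,0,-1]]}}

```text
time: 14.7
position: [0.3765, -0.2539, 0.1508]
eef_rot: [[-0.282, 0.959, -0.003], [0.959, 0.282, 0.001], [0.002, -0.003, -1.0]]
wrist_force: [-0.1, 0.1, 0.3]
finger_gap: 0.0005
```

```bash
python3 - <<'E'
from h import *
st();go((.384,-.2508,.06),16.5)
E
```

```text
t 14.7 s -235.4 mm, lat -0.8, z 150.8 F along -0.1 [-0.1  0.1  0.3]
t 14.7 pos [ 0.3765 -0.2539  0.1508] shift [0.003 0.041 0.454] in target axes [0.004 0.04  0.454] turn [-0.04 -0.03 -0.03] F [-0.1  0.1  0.3] gap 0.0005
```

Emit:
{"op": "send_rows", "data": {"moves": [[0,0.02,0.05,0,0,0,-1],[0,0,0.12,0,0,0,-1],[0,0,0.12,0,0,0,-1],[0,0,0.09,0,0,0,-1],[0,0,0.03,0,0,0,-1],[0,0,0,0,0,0,-1],[0,0,0,0,0,0,-1]]}}

```text
time: 15.4
position: [0.3866, -0.2497, 0.0619]
eef_rot: [[-0.289, 0.957, -0.003], [0.957, 0.289, 0.002], [0.003, -0.003, -1.0]]
wrist_force: [-0.9, 0.8, 0.9]
finger_gap: 0.0007
```

```bash
python3 - <<'E'
from h import *
st();go((.384,-.2508,.058),16.5)
E
```

```text
t 15.4 s -224.6 mm, lat 0.4, z 61.9 F along -0.6 [-0.9  0.8  0.9]
t 15.4 pos [ 0.3866 -0.2497  0.0619] shift [-0.002 -0.014  0.02 ] in target axes [-0.002 -0.014  0.02 ] turn [-0.04 -0.04  0.08] F [-0.9  0.8  0.9] gap 0.0007
```

Emit:
{"op": "send_rows", "data": {"moves": [[-0.002,0.03,0.01,0,0,0.05,-1],[0,0.04,0,0,0,0,-1],[0,0.04,0,0,0,0,-1],[0,0.03,0,0,0,0,-1],[0,0,0,0,0,0,-1]]}}

```text
time: 15.9
position: [0.4156, -0.2423, 0.0612]
eef_rot: [[-0.285, 0.958, -0.003], [0.958, 0.285, 0.001], [0.002, -0.003, -1.0]]
wrist_force: [-4.1, -0.2, 0.2]
finger_gap: 0.0004
```

```bash
python3 - <<'E'
from h import *
st()
w=grab_frame('wrist');cv2.imwrite('pics/w7.png',w)
E
```

```text
t 15.9 s -194.6 mm, lat -0.8, z 61.2 F along -4.0 [-4.1 -0.2  0.2]
```

View pics/w7.png

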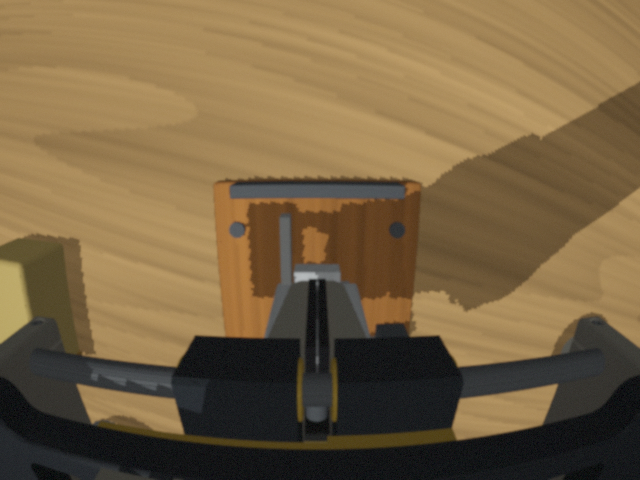

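Now the fingers hide the paddle and stand behind it with 4 N of contact, so on the first try the tips had gone over the top. Pushing on.

Emit:
{"op": "send_rows", "data": {"moves": [[0,0.04,0,0,0,0,-1],[0,0.04,0,0,0,0,-1],[0,0.04,0,0,0,0,-1],[0,0.04,0,0,0,0,-1],[0,0.03,0,0,0,0,-1],[0,0,0,0,0,0,-1]]}}

```text
time: 16.55
position: [0.4484, -0.2326, 0.0612]
eef_rot: [[-0.281, 0.96, -0.013], [0.96, 0.281, 0.002], [0.005, -0.012, -1.0]]
wrist_force: [-5.5, -0.9, 2.8]
finger_gap: 0.0007
```

```bash
python3 -c "
from h import *
st();go((.478,-.2228,.061),16.5)"
```

```text
t 16.55 s -160.5 mm, lat -0.7, z 61.2 F along -5.5 [-5.5 -0.9  2.8]
t 16.55 pos [ 0.4484 -0.2326  0.0612] shift [ 0.005  0.156 -0.001] in target axes [0.005 0.156 0.001] turn [-0.17 -0.08 -0.04] F [-5.5 -0.9  2.8] gap 0.0007
```

Emit:
{"op": "send_rows", "data": {"moves": [[0,0.04,0,-0.1,0,0,-1],[0,0.04,0,-0.05,0,0,-1],[0,0.04,0,0,0,0,-1],[0,0.03,0,0,0,0,-1]]}}

```text
time: 16.95
position: [0.4701, -0.2259, 0.061]
eef_rot: [[-0.278, 0.961, -0.018], [0.961, 0.278, 0.007], [0.011, -0.015, -1.0]]
wrist_force: [-12.1, -3.9, 10.5]
finger_gap: 0.0006
```

```bash
python3 -c "
from h import *
st();go((.478,-.2228,.061),16.5)"
```

```text
t 16.95 s -137.7 mm, lat -0.6, z 61.0 F along -12.7 [-12.1  -3.9  10.5]
t 16.95 pos [ 0.4701 -0.2259  0.061 ] shift [ 0.004  0.042 -0.001] in target axes [0.004 0.042 0.   ] turn [-0.22 -0.16 -0.09] F [-12.1  -3.9  10.5] gap 0.0006
```

Emit:
{"op": "send_rows", "data": {"moves": [[0,0.03,-0.01,-0.05,0,0,-1],[0,0.03,-0.01,0,0,0,-1],[0,0.03,0,0,0,0,-1]]}}

```text
time: 17.25
position: [0.4737, -0.2245, 0.0609]
eef_rot: [[-0.272, 0.961, -0.042], [0.962, 0.273, 0.008], [0.02, -0.038, -0.999]]
wrist_force: [-14.1, -3.4, 12.9]
finger_gap: 0.0007
```

```bash
python3 -c "
from h import *
st()"
```

```text
t 17.25 s -133.9 mm, lat -0.2, z 60.9 F along -14.5 [-14.1  -3.4  12.9]
```

Emit:
{"op": "send_rows", "data": {"moves": [[0,0.03,-0.015,-0.5,0,0,-1],[0,0.03,-0.015,-0.5,0,0,-1],[0,0.03,-0.01,-0.3,0,0,-1]]}}

```text
time: 17.55
position: [0.474, -0.2235, 0.0615]
eef_rot: [[-0.267, 0.964, 0.014], [0.963, 0.266, 0.035], [0.03, 0.023, -0.999]]
wrist_force: [-12.8, -7.5, -1.2]
finger_gap: 0.0004
```

```bash
python3 -c "
from h import *
st()"
```

```text
t 17.55 s -133.3 mm, lat 0.7, z 61.5 F along -14.4 [-12.8  -7.5  -1.2]
```

Emit:
{"op": "send_rows", "data": {"moves": [[0,0.035,0,0,0.1,0.1,-1],[0,0.035,0,0.1,0.1,0.1,-1],[0,0.035,0,0.1,0,0,-1]]}}

```text
time: 17.85
position: [0.4781, -0.2218, 0.0601]
eef_rot: [[-0.245, 0.969, -0.032], [0.968, 0.246, 0.049], [0.056, -0.019, -0.998]]
wrist_force: [-23.3, -4.4, 19.9]
finger_gap: 0.0003
```

```bash
python3 - <<'E'
from h import *
st()
s=grab_frame('scene');w=grab_frame('wrist');t=grab_frame('top')
c=lambda im,x,y,w,h,k:cv2.resize(im[y:y+h,x:x+w],(w*k,h*k),interpolation=cv2.INTER_CUBIC)
cv2.imwrite('pics/c4.png',np.hstack([c(s,160,215,140,130,4),c(t,355,190,60,130,4)]))
st()
E
```

```text
t 17.85 s -128.9 mm, lat 1.1, z 60.1 F along -23.6 [-23.3  -4.4  19.9]
t 18.0 s -129.0 mm, lat 1.1, z 60.2 F along -18.1 [-17.7  -4.   13.8]
```

View pics/c4.png

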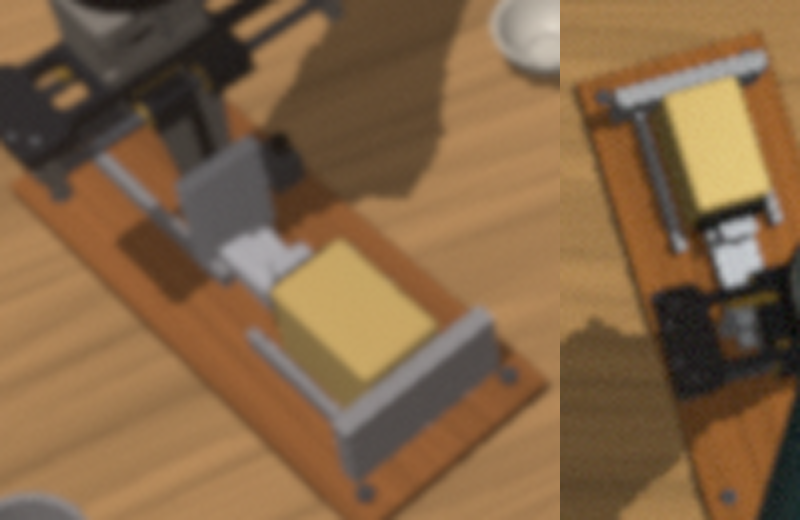

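The cheese stands square against the end stop with the pad on it, and the paddle's top edge runs from (180,187) to (262,135) in the crop. I compute its travel and whether it holds steady.

```bash
python3 - <<'E'
from h import *
a=[plane(ray('scene',p),.09) for p in[(182.5,242),(202,230.5)]];b=[plane(ray('scene',(160+x/4,215+y/4)),.09) for x,y in[(180,187),(262,135)]]
d=(np.mean(b,0)-np.mean(a,0))@[.959,.284,0];print('travel mm',d*1e3)
E
```

```text
travel mm 79.30123409489755
```

Emit:
{"op": "send_rows", "data": {"moves": [[0,0.03,-0.015,-0.1,0,0,-1]]}}

```text
time: 18.1
position: [0.4771, -0.2218, 0.0611]
eef_rot: [[-0.243, 0.969, -0.037], [0.968, 0.245, 0.051], [0.059, -0.024, -0.998]]
wrist_force: [-15.1, -7.2, -11.1]
finger_gap: 0.0003
```

```bash
python3 - <<'E'
from h import *
for i in range(6):
    st();grab_frame('scene')
E
```

```text
t 18.1 s -129.8 mm, lat 1.4, z 61.1 F along -16.5 [-15.1  -7.2 -11.1]
t 18.15 s -129.9 mm, lat 1.4, z 61.0 F along -16.6 [-15.6  -5.8  -1.9]
t 18.2 s -129.8 mm, lat 1.4, z 61.0 F along -15.6 [-14.4  -6.4  -1.6]
t 18.25 s -129.7 mm, lat 1.5, z 61.0 F along -15.9 [-14.8  -5.9   0.4]
t 18.3 s -129.7 mm, lat 1.4, z 61.0 F along -16.1 [-15.   -6.1  -1. ]
t 18.35 s -129.6 mm, lat 1.4, z 61.0 F along -16.0 [-15.1  -5.5  -1.1]
```

```bash
python3 -c "
from h import *
hand_in();st()"
```

```text
the job is handed in; nothing more can be done
the job is handed in; nothing more can be done
```

The cheese is out of its mould and standing in the pocket, and I handed the job in with the arm held pushed in past its click. No verdict was reported.

**What I did:** I gripped the cheese by its long sides and lifted it clear. I set it down upright between the guides, about 10 mm short of the end stop, and let go. Then I pushed the paddle from behind with the closed fingers.

**Last checks, at about 18.3 s:**
- **Arm travel:** the scene picture put it at about 79 mm against a stop at 78 mm, so it is at or near the stop and well past 66 mm.
- **Push:** it held steady at about 16 N, close to the 17 N expected at the stop, and did not drift over the last 0.25 s.
- **Cheese:** the picture showed it upright against the end stop with the pad on it and no finger touching it. I judged this by eye and did not measure its final position. The last small move came after that picture.

**What disagreed or went wrong:**
- **First push:** the fingertips passed over the paddle with no force felt. By the stated 25 mm of finger ahead of the TCP they should have hit it. I went back and pushed from about 27 mm lower, which worked.
- **Tool tilt:** it ended tilted about 3–4 degrees under the load, still pushing steadily.
- **Cheese height:** two-view estimates of its top were rough, mostly 60–80 mm with one stray of 102 mm, so I used the 69 mm given in the text.
- **Bystanders:** I felt no contact with them and saw none moved, but did not measure them at the end.

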